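# Take the rock out of a welding jig plate with its wedge shims

### The job

One corner of the jig plate on the welding bench rocks. With the fingertips, press down firmly on the plate's corners to find the one that gives, press in the wedge shim beside that corner until its upturned lip is fully home, flat against the plate's edge, and then press down firmly on that corner again to check that it now stands firm on the shim. Leave the other three shims as they are, do not lift or shove the plate, and leave the things around it alone.

Things in the scene. Friction and masses are not known exactly. Their poses are not given: they have to be found in the camera images.
- jig_plate: Dark steel jig plate, 190 x 250 x 10 mm, 3.7 kg, loose, level, corners bare. Origin: middle of its underside, 26 mm above the bench; x along its 190 mm side (roughly away from the robot), y along its 250 mm side, z up. Fixed on its middle (within 60 mm in y) are a clamped tube and a toggle clamp, up to 60 mm above its underside. It rests on a hidden middle block and a pad near each corner.
- corner_a (a point): Where to press corner A: on the plate's top face, 36 mm above the bench, 15 mm in from the x edge and 17 mm from the y edge at the -x, +y corner (nearest the robot, on its left). The pad under one corner, a different one each time, is low and hard to see: a firm press (2 to 5 N starts it) tips that corner down 4 to 7 mm onto pad or shim, and it comes back when released. The others do not give.
- corner_b (a point): Where to press corner B: on the plate's top face, 36 mm above the bench, 15 mm in from the x edge and 17 mm from the y edge at the +x, +y corner (far left). The pad under one corner, a different one each time, is low and hard to see: a firm press (2 to 5 N starts it) tips that corner down 4 to 7 mm onto pad or shim, and it comes back when released. The others do not give.
- corner_c (a point): Where to press corner C: on the plate's top face, 36 mm above the bench, 15 mm in from the x edge and 17 mm from the y edge at the +x, -y corner (far right). The pad under one corner, a different one each time, is low and hard to see: a firm press (2 to 5 N starts it) tips that corner down 4 to 7 mm onto pad or shim, and it comes back when released. The others do not give.
- corner_d (a point): Where to press corner D: on the plate's top face, 36 mm above the bench, 15 mm in from the x edge and 17 mm from the y edge at the -x, -y corner (near right). The pad under one corner, a different one each time, is low and hard to see: a firm press (2 to 5 N starts it) tips that corner down 4 to 7 mm onto pad or shim, and it comes back when released. The others do not give.
- shim_a (a joint): Travel of the wedge shim beside corner A in m: 0 drawn out, 0.030 home against a stop; starts at 0 to 0.010. It slides on a fixed lower wedge in under the plate, 29 mm in and 6 mm up in all, with 6 to 9 N of drag, stays where it is left and stops dead at home, its top then 0.5 mm below the plate's underside.
- shim_b (a joint): Travel of the wedge shim beside corner B in m: 0 drawn out, 0.030 home against a stop; starts at 0 to 0.010. It slides on a fixed lower wedge in under the plate, 29 mm in and 6 mm up in all, with 6 to 9 N of drag, stays where it is left and stops dead at home, its top then 0.5 mm below the plate's underside.
- shim_c (a joint): Travel of the wedge shim beside corner C in m: 0 drawn out, 0.030 home against a stop; starts at 0 to 0.010. It slides on a fixed lower wedge in under the plate, 29 mm in and 6 mm up in all, with 6 to 9 N of drag, stays where it is left and stops dead at home, its top then 0.5 mm below the plate's underside.
- shim_d (a joint): Travel of the wedge shim beside corner D in m: 0 drawn out, 0.030 home against a stop; starts at 0 to 0.010. It slides on a fixed lower wedge in under the plate, 29 mm in and 6 mm up in all, with 6 to 9 N of drag, stays where it is left and stops dead at home, its top then 0.5 mm below the plate's underside.
- lip_a (a point): Middle of the outer face of the upright steel lip of the shim beside corner A: 33 mm wide (along the plate's x), 5 mm thick, 29 mm tall. It is pushed in along the plate's -y. Home: 7 mm outside the plate's edge, 26 mm above the bench, lip 2 mm off the edge; drawn out: 36 mm outside, 20 mm up. The lower wedge reaches 44 mm outside, 40 mm wide, under 15 mm high.
- lip_b (a point): Middle of the outer face of the upright steel lip of the shim beside corner B: 33 mm wide (along the plate's x), 5 mm thick, 29 mm tall. It is pushed in along the plate's -y. Home: 7 mm outside the plate's edge, 26 mm above the bench, lip 2 mm off the edge; drawn out: 36 mm outside, 20 mm up. The lower wedge reaches 44 mm outside, 40 mm wide, under 15 mm high.
- lip_c (a point): Middle of the outer face of the upright steel lip of the shim beside corner C: 33 mm wide (along the plate's x), 5 mm thick, 29 mm tall. It is pushed in along the plate's +y. Home: 7 mm outside the plate's edge, 26 mm above the bench, lip 2 mm off the edge; drawn out: 36 mm outside, 20 mm up. The lower wedge reaches 44 mm outside, 40 mm wide, under 15 mm high.
- lip_d (a point): Middle of the outer face of the upright steel lip of the shim beside corner D: 33 mm wide (along the plate's x), 5 mm thick, 29 mm tall. It is pushed in along the plate's +y. Home: 7 mm outside the plate's edge, 26 mm above the bench, lip 2 mm off the edge; drawn out: 36 mm outside, 20 mm up. The lower wedge reaches 44 mm outside, 40 mm wide, under 15 mm high.
- tub: Clear plastic tub of steel slugs, 116 mm across, 72 mm tall; origin under its centre. Leave alone.
- tube_stub: Short bare tube standing on end, 26 mm across, 45 mm tall, between the two shims on the plate's +y side, about 60 mm off its edge; origin under its centre. Leave alone.
- bracket: Flat lever bracket, 114 mm long, with a 25 mm tube welded upright on it, 34 mm tall, lying between robot and plate; origin under its middle, x along it. Leave alone.
- offcut: Thick steel offcut, 110 x 160 x 18 mm, lying beyond the plate; origin under its centre. Leave alone.
- hammer: Chipping hammer, 215 mm long, lying to the right; origin under its middle, x towards the head. Leave alone.
- wire_brush: Wire brush, 250 x 28 x 37 mm, lying to the left; origin under its middle, x along it. Leave alone.
- weld_magnet: Grey welding magnet, 90 x 18 x 45 mm, standing between robot and plate; origin under its middle, x along its length. Leave alone.
Things that resemble listed ones, but are neither listed nor needed, are in the scene too. Leave any orange or purple look-alike of the part that bears shim_a alone.

How it is judged:
By the outcome, as a careful person would: the job done as asked, in the order asked, and still so for the second after the job is handed in, with the robot touching nothing.
It also fails if it takes over 61 s, if anything falls off the work surface, if the arm or the gripper's body presses on something with over 40 N, if the wrist force passes 120 N, or if a joint passes its speed limit or range.

### The arm

A 6-joint arm with a two-finger parallel gripper is mounted at the origin on the work surface. World frame = base frame: x ahead of the robot, y to its left, z up, the work surface at z = 0. Lengths are in mm, angles in rad, forces in N, time in s.
With the tool pointing down it reaches from about 350 to 975 mm from the base axis. Payload 7.1 kg.
Tool frame: the origin (TCP) lies at the very end of the fingers, on their centre line; the grasp point (between the pads) lies 19 mm behind it; y points along the fingers, x is the direction in which the jaws open and shut, and the axes are right-handed (so a half turn about y gives the same grasp; the last joint's range is limited). The gripper opens to 88 mm and grips with 3 to 60 N. Pads are 20 mm wide; open, the fingers measure 115 mm over their backs; the gripper's body (75 mm by 178 mm) begins 61 mm behind the grasp point.
Start: joints at [-0.019, 0.423, 1.63, -0, 1.089, -0.019], TCP at [624.984, 0.026, 201.175] pointing down, gripper open.
Joint ranges: [-3, 3], [-0.9, 2.11], [0.09, 2.58], [-1.31, 4.45], [0.11, 2.69], [-2.54, 2.54]. Speed limits (rad/s): [2.39, 2.39, 3.01, 3.14, 3.14, 3.14].

### API

Orientations are given as a rotation vector (axis times angle).
In Python, from workcell import ctrl gives the robot as it stands. The module is installed in compiled form; this text tells all that it offers.
- The arm moves only by the tool jog_arm, never from a script. Its argument "steps" is a list of rows, each an object with "turn": the turn, a rotation vector about the world's x, y, z scaled (see below), a list of three; "dp": the shift along the world's x, y, z scaled (see below), a list of three; "claw": the opening, from 0 (shut) to 1 (fully open). In form: [{"turn": [wx, wy, wz], "dp": [x, y, z], "claw": claw}, ...]. A call has 1 to 12 rows; each row is the pose to reach, as a shift and turn from the pose measured when the call began, turning the shorter way round; what a row does not reach only later rows make up. The controller multiplies each number of a shift by 80 mm and each number of a turn by pi rad. A row lasts 1/12 s, in which the tool goes at most 41.7 mm and 7.16 degrees, less where a joint would pass 70% of its speed; a pose out of reach is approached as far as the arm can. A call with a number of a shift or a turn outside -1 to 1 is refused whole. A call with a gripper value outside its range is refused whole. The fingers move at their own pace and stop on an object; the grip force is fixed at half the most. Time passes only in rows, so rows that repeat a pose let the fingers close. It gives the time, the measured TCP pose, the force and the opening at its end, in the units of the state.
- ctrl.get_obs(): the state, without advancing time (a new reading comes with each control period).
- ctrl.get_image(name): name is "scene" or "side" or "wrist"; returns a dict with "img" (480x640x3 uint8, red, green, blue), "range_z" (480x640 float32, mm along the optical axis (not along the pixel's ray), 0 where there is no reading), "fovy" (degrees; the focal length in pixels is half the picture's height over the tangent of half this angle, whatever the lens; pixels are square), "cx", "cy" (the principal point, pixels), "dist_coeffs" ([k1, k2, p1, p2, k3] as OpenCV has them; the pictures are not rectified), "camera_from_world" (4x4, takes a point from world to camera coordinates); the wrist camera has in their place "hand_eye" (4x4, takes a point from camera to tool coordinates, whose origin is the TCP and whose axes are the tool frame's). Camera axes: x right, y down, z forward; pixel columns grow to the right and rows downward; lengths in mm; the calibration is good to about 2 mm. A picture is of the moment at which its call begins: read the wrist's pose just before it.
- ctrl.close_job(): hands the job in, once; it reports no verdict.
The state is a dict: "t": time; "qpos": joint angles; "qvel": joint speeds; "joint_torque": joint torques, N m; "ee_pos": TCP position; "orientation": TCP orientation; "ft_force": force on the tool from outside, world axes, zero at the start; "moment": the same for the moment, N m; "width": finger opening in mm.
Only numpy, scipy, OpenCV 4.12 (cv2) and the standard library are available. Lean on these libraries where they do the work, as an engineer would, in place of code of your own. Each camera call takes 0.05 s, during which the arm holds its last target.

## Working session

There is one attempt and no reset: what is moved stays moved. The work goes in short steps, Python scripts to look and compute and a tool call to move; the robot and the scene stay as the last step left them, time stands still between calls to the robot, and variables do not carry over. Pictures are saved under pics/ and viewed, and the job is handed in when it is done.

Besides the shell and the picture viewer there is one more tool, called by a JSON object that holds its "fn" and its "kwargs". jog_arm: Moves the arm, as the interface text tells. Its arguments: {"type":"object","properties":{"steps":{"type":"array","items":{"type":"object","properties":{"turn":{"type":"array","items":{"type":"number"}},"dp":{"type":"array","items":{"type":"number"}},"claw":{"type":"number"}}}}},"required":["steps"]}

```bash
mkdir -p pics
cat > h.py <<'E'
import numpy as np,cv2
from workcell import ctrl
def grab(n,tag):
    o=ctrl.get_obs(); d=ctrl.get_image(n)
    cv2.imwrite(f'pics/{tag}.png',cv2.cvtColor(d['img'],cv2.COLOR_RGB2BGR))
    np.savez(f'{tag}.npz',ee=o['ee_pos'],ori=o['orientation'],**d)
    return d,o
def K(d):
    f=240/np.tan(np.radians(float(d['fovy']))/2)
    return np.array([[f,0,float(d['cx'])],[0,f,float(d['cy'])],[0,0,1.]])
def T_wc(d):
    if 'camera_from_world' in d: return np.linalg.inv(d['camera_from_world'])
    R=cv2.Rodrigues(np.array(d['ori'],float))[0]; T=np.eye(4);T[:3,:3]=R;T[:3,3]=d['ee']
    return T@d['hand_eye']
def plane(d,px,z):
    px=np.array(px,float).reshape(-1,1,2)
    u=cv2.undistortPoints(px,K(d),np.array(d['dist_coeffs'],float)).reshape(-1,2)
    T=T_wc(d); r=np.c_[u,np.ones(len(u))]@T[:3,:3].T; o=T[:3,3]
    s=(np.array(z)-o[2])/r[:,2]
    return o+r*s[:,None]
def cloud(d):
    v,u=np.mgrid[0:480,0:640]
    p=cv2.undistortPoints(np.stack([u,v],-1).reshape(-1,1,2).astype(float),K(d),np.array(d['dist_coeffs'],float)).reshape(-1,2)
    z=d['range_z'].reshape(-1,1); T=T_wc(d)
    P=(np.c_[p,np.ones(len(p))]*z)@T[:3,:3].T+T[:3,3]
    P[z[:,0]==0]=np.nan
    return P.reshape(480,640,3)
E
python3 - <<'E'
from h import *
for n in ['scene','side','wrist']:
    d,o=grab(n,n+'0')
    print(n,d['fovy'],d['cx'],d['cy'],d['dist_coeffs'], d.get('camera_from_world',d.get('hand_eye')))
print(o)
E
```

```text
scene 49.865669735197315 323.1743411483928 236.42158403623802 [-0.098318  0.        0.        0.        0.      ] [[ 6.48601012e-01  7.61015657e-01  1.31109757e-02 -3.20093787e+02]
 [ 5.01588561e-01 -4.14412660e-01 -7.59388611e-01 -2.82472026e+02]
 [-5.72473268e-01  4.99116537e-01 -6.50505219e-01  1.57286203e+03]
 [ 0.00000000e+00  0.00000000e+00  0.00000000e+00  1.00000000e+00]]
side 56.7026077614095 320.5773633630015 241.15576528692145 [-0.06552342  0.          0.          0.          0.        ] [[-8.96009611e-01 -4.43988926e-01 -6.37258360e-03  4.87181344e+02]
 [-3.03356014e-01  6.22553850e-01 -7.21388822e-01  2.62029674e+02]
 [ 3.24255925e-01 -6.44438157e-01 -6.92500944e-01  8.32841044e+02]
 [ 0.00000000e+00  0.00000000e+00  0.00000000e+00  1.00000000e+00]]
wrist 71.94182306563567 318.51860586169244 235.35895009016025 [-0.05360323  0.          0.          0.          0.        ] [[ 9.99999775e-01  4.33953478e-04  5.11966392e-04  3.93349310e-01]
 [-3.64772294e-04 -2.88890431e-01  9.57362097e-01 -1.84206135e+02]
 [ 5.63352803e-04 -9.57362069e-01 -2.88890208e-01  7.96508422e+01]
 [ 0.00000000e+00  0.00000000e+00  0.00000000e+00  1.00000000e+00]]
{'t': 0.1, 'qpos': array([-1.90023888e-02,  4.23778206e-01,  1.63060481e+00,  1.11258045e-05,
        1.08864537e+00, -1.89832737e-02]), 'qvel': array([ 2.40952479e-04, -3.10140080e-04, -5.32406580e-04, -8.56572207e-05,
        7.06411896e-04,  1.13210828e-03]), 'joint_torque': array([ 6.49496542e-04, -5.45618248e+01, -2.74323839e+01,  6.46709581e-02,
        1.88581715e-02,  1.54216096e-06]), 'ee_pos': array([6.24452639e+02, 3.78933587e-02, 2.00474310e+02]), 'orientation': array([-1.57075891e+00,  1.14633413e-03,  1.10819378e-03]), 'ft_force': array([ 0.11638349, -0.52924076,  0.3775556 ]), 'moment': array([ 0.00088246, -0.03673595, -0.05295145]), 'width': 87.75470003071038}
```

View pics/scene0.png

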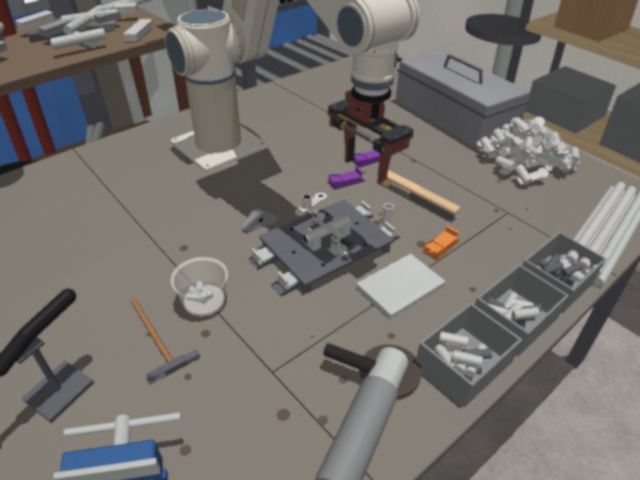

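View pics/side0.png

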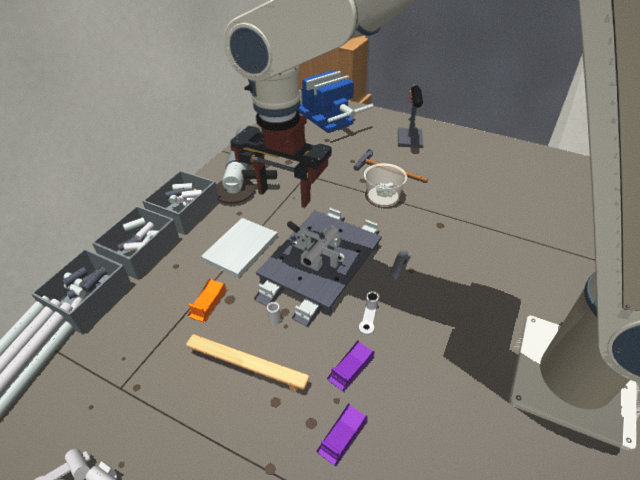

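View pics/wrist0.png

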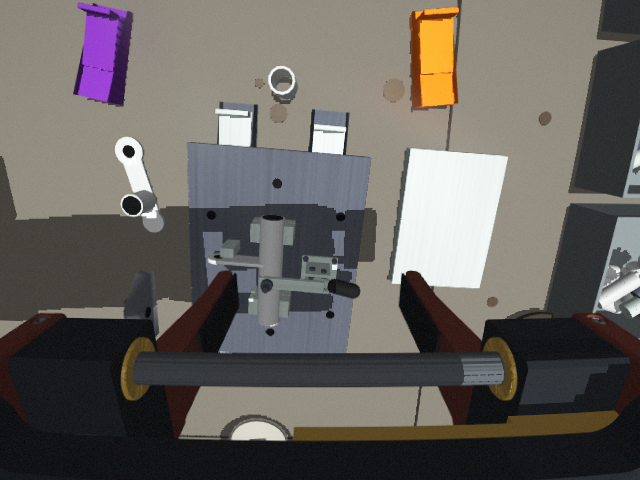

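Plate dark in middle, shims with pale lips on ±y sides (scene: (261,255),(287,282),(364,210),(389,230)). Now measure the plate pose.

Run:
```python
from h import *
Ps=[]
for n in ['scene0','side0','wrist0']:
    d=dict(np.load(n+'.npz')); P=cloud(d); img=d['img'].astype(int)
    m=(abs(P[...,2]-36)<5)&(P[...,0]>400)&(P[...,0]<800)&(abs(P[...,1])<250)&(img.max(-1)<130)
    m=m.astype(np.uint8); k,l,s,c=cv2.connectedComponentsWithStats(m)
    i=1+s[1:,4].argmax(); q=P[l==i]
    r=cv2.minAreaRect(q[:,:2].astype(np.float32)); print(n,len(q),r,np.median(q[:,2]))
    print(cv2.boxPoints(r).round(1).tolist())
    # lips: pale pts around
    g=(P[...,2]>16)&(P[...,2]<50)&(P[...,0]>400)&(P[...,0]<800)&(abs(P[...,1])<250)
    k,l,s,c=cv2.connectedComponentsWithStats((g&(img.min(-1)>120)).astype(np.uint8))
    for j in range(1,k):
        if s[j,4]>15: q=P[l==j]; print('  pale',s[j].tolist(),q.min(0).round(),q.max(0).round())
```

```text
scene0 4787 ((572.3775634765625, -57.706573486328125), (254.515625, 195.53089904785156), 85.12165069580078) 35.544215512124424
[[464.1000061035156, -176.1999969482422], [659.0, -192.8000030517578], [680.5999755859375, 60.79999923706055], [485.79998779296875, 77.4000015258789]]
  pale [388, 172, 48, 30, 168] [475. 231.  32.] [642. 250.  41.]
  pale [309, 196, 3, 9, 16] [421.   7.  16.] [432.  20.  35.]
  pale [361, 201, 10, 8, 31] [519.  99.  28.] [553. 106.  37.]
  pale [384, 203, 11, 16, 82] [575. 115.  16.] [603. 145.  48.]
  pale [354, 205, 17, 11, 90] [518.  65.  17.] [568. 105.  38.]
  pale [247, 213, 11, 12, 32] [ 400. -164.   22.] [ 411. -137.   47.]
  pale [385, 222, 10, 8, 31] [620.  83.  29.] [652.  91.  37.]
  pale [380, 227, 15, 10, 71] [619.  56.  17.] [662.  88.  39.]
  pale [252, 248, 21, 14, 174] [ 491. -216.   17.] [ 529. -176.   37.]
  pale [357, 254, 78, 54, 1640] [ 712. -100.   16.] [800.  66.  22.]
  pale [278, 272, 19, 15, 156] [ 594. -217.   17.] [ 629. -185.   38.]
side0 5170 ((570.9319458007812, -55.98991394042969), (254.1464385986328, 192.32537841796875), 84
[... 912 characters left out ...]
[658.0999755859375, -189.89999389648438], [678.7999877929688, 59.29999923706055], [488.8999938964844, 75.0999984741211]]
  pale [269, 66, 27, 29, 239] [577. 119.  23.] [601. 144.  48.]
  pale [215, 109, 37, 38, 1142] [518.  70.  16.] [554. 107.  38.]
  pale [312, 125, 34, 31, 865] [618.  61.  20.] [652.  90.  38.]
  pale [219, 146, 6, 9, 26] [523.  62.  36.] [528.  70.  38.]
  pale [391, 149, 89, 138, 9128] [713. -96.  16.] [800.  67.  21.]
  pale [352, 169, 5, 13, 19] [660.  34.  35.] [664.  47.  38.]
  pale [121, 194, 22, 22, 115] [407.  -3.  30.] [432.  21.  37.]
  pale [309, 257, 29, 22, 197] [614. -76.  36.] [646. -50.  41.]
  pale [301, 260, 5, 18, 55] [605. -74.  38.] [610. -53.  41.]
```

{"fn": "jog_arm", "kwargs": {"steps": [{"dp":[0.15,0.2,-0.3],"turn":[0,0,-0.01],"claw":0},{"dp":[0.3,0.4,-0.6],"turn":[0,0,-0.02],"claw":0},{"dp":[0.46,0.55,-0.9],"turn":[0,0,-0.027],"claw":0},{"dp":[0.46,0.55,-1],"turn":[0,0,-0.027],"claw":0},{"dp":[0.46,0.55,-1],"turn":[0,0,-0.027],"claw":0},{"dp":[0.46,0.55,-1],"turn":[0,0,-0.027],"claw":0},{"dp":[0.46,0.55,-1],"turn":[0,0,-0.027],"claw":0},{"dp":[0.46,0.55,-1],"turn":[0,0,-0.027],"claw":0}]}}

```text
t: 0.82
ee_pos: [661.9, 43.4, 122.3]
orientation: [-1.57, 0.066, -0.068]
ft_force: [-0.3, -0.3, -0.9]
width: 38.1
```

{"fn": "jog_arm", "kwargs": {"steps": [{"dp":[0,0,-0.3],"claw":0},{"dp":[0,0,-0.6],"claw":0},{"dp":[0,0,-0.85],"claw":0},{"dp":[0,0,-0.95],"claw":0},{"dp":[0,0,-1],"claw":0},{"dp":[0,0,-1],"claw":0},{"dp":[0,0,-1],"claw":0},{"dp":[0,0,-1],"claw":0}]}}

```text
invalid input at $.steps[0]: expected keys turn, dp, claw
```

Run:
```python
from h import *
d,o=grab('wrist','wrist1'); print(o['ee_pos'],o['orientation'],o['ft_force'],o['width'],o['t'])
```

```text
[661.86526599  43.39623815 122.2524318 ] [-1.56960079  0.0661893  -0.06768229] [-0.32248126 -0.29630173 -0.89301512] 38.06603362607497 0.8167
```

View pics/wrist1.png

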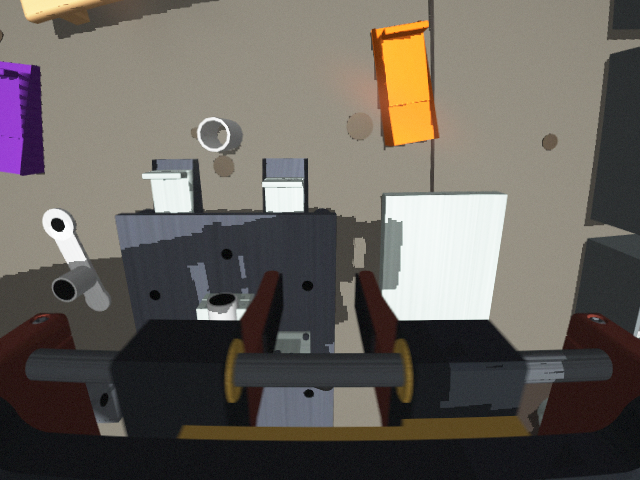

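The plate now appears axis-aligned in the wrist view (edge at row ~212, shim lips at (165,177) and (285,183)), so the yaw is right. Continuing down.

{"fn": "jog_arm", "kwargs": {"steps": [{"turn":[0,0,0],"dp":[0,0,-0.3],"claw":0},{"turn":[0,0,0],"dp":[0,0,-0.6],"claw":0},{"turn":[0,0,0],"dp":[0,0,-0.85],"claw":0},{"turn":[0,0,0],"dp":[0,0,-0.95],"claw":0},{"turn":[0,0,0],"dp":[0,0,-1],"claw":0},{"turn":[0,0,0],"dp":[0,0,-1],"claw":0},{"turn":[0,0,0],"dp":[0,0,-1],"claw":0}]}}

```text
t: 1.45
ee_pos: [662.7, 43.4, 43.4]
orientation: [-1.569, 0.065, -0.069]
ft_force: [-0.2, 0.5, 0.2]
width: 0.2
```

{"fn": "jog_arm", "kwargs": {"steps": [{"turn":[0,0,0],"dp":[-0.01,0,-0.04],"claw":0},{"turn":[0,0,0],"dp":[-0.01,0,-0.07],"claw":0},{"turn":[0,0,0],"dp":[-0.01,0,-0.09],"claw":0},{"turn":[0,0,0],"dp":[-0.01,0,-0.1],"claw":0},{"turn":[0,0,0],"dp":[-0.01,0,-0.1],"claw":0}]}}

```text
t: 1.87
ee_pos: [661.9, 43.4, 35.4]
orientation: [-1.569, 0.065, -0.069]
ft_force: [-0.1, -0.2, -0.2]
width: 0.6
```

{"fn": "jog_arm", "kwargs": {"steps": [{"turn":[0,0,0],"dp":[0,0,-0.008],"claw":0},{"turn":[0,0,0],"dp":[0,0,-0.016],"claw":0},{"turn":[0,0,0],"dp":[0,0,-0.024],"claw":0},{"turn":[0,0,0],"dp":[0,0,-0.024],"claw":0}]}}

```text
t: 2.2
ee_pos: [661.8, 43.4, 33.3]
orientation: [-1.569, 0.065, -0.069]
ft_force: [-0.1, 1.3, -0.7]
width: 0.6
```

{"fn": "jog_arm", "kwargs": {"steps": [{"turn":[0,0,0],"dp":[0,0,-0.008],"claw":0},{"turn":[0,0,0],"dp":[0,0,-0.016],"claw":0},{"turn":[0,0,0],"dp":[0,0,-0.016],"claw":0}]}}

```text
t: 2.45
ee_pos: [661.7, 43.4, 31.9]
orientation: [-1.569, 0.065, -0.069]
ft_force: [-0.2, 0.3, -1.0]
width: 0.9
```

Run:
```python
from h import *
d,o=grab('side','side2'); print(o['ee_pos'],o['ft_force'])
im=cv2.imread('pics/side2.png'); cv2.imwrite('pics/side2c.png',cv2.resize(im[190:330,230:400],None,fx=4,fy=4,interpolation=2))
```

```text
[661.66062986  43.39049112  31.85398618] [-0.20187695  0.3202635  -0.98760786]
```

View pics/side2c.png

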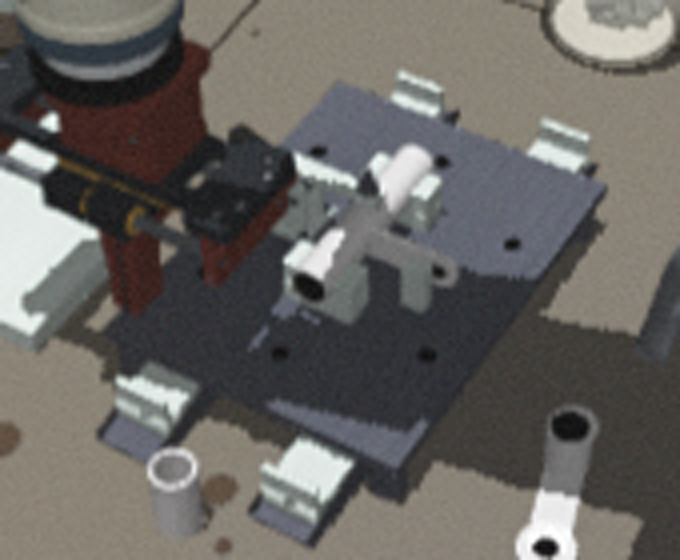

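Run:
```python
from h import *
d,o=grab('wrist','wrist2'); print(o['ee_pos'],o['ft_force'],o['width'])
d,o=grab('scene','scene2')
im=cv2.imread('pics/scene2.png'); cv2.imwrite('pics/scene2c.png',cv2.resize(im[150:300,240:440],None,fx=4,fy=4,interpolation=2))
```

```text
[661.72112771  43.37140986  31.93216241] [-0.57851394 -0.85464961  0.15254735] 0.5760640719767268
```

View pics/wrist2.png

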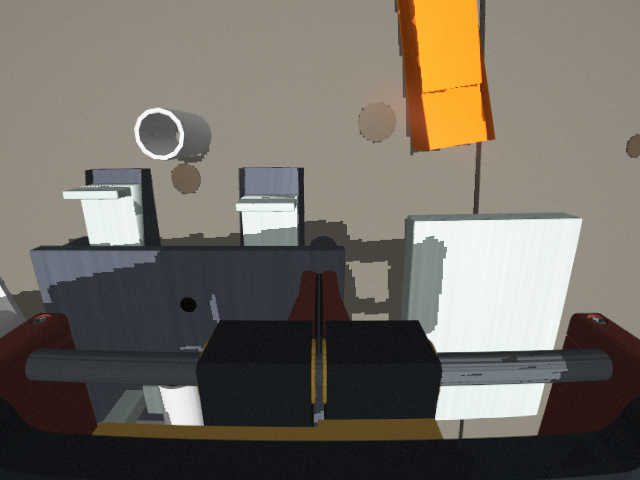

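View pics/scene2c.png

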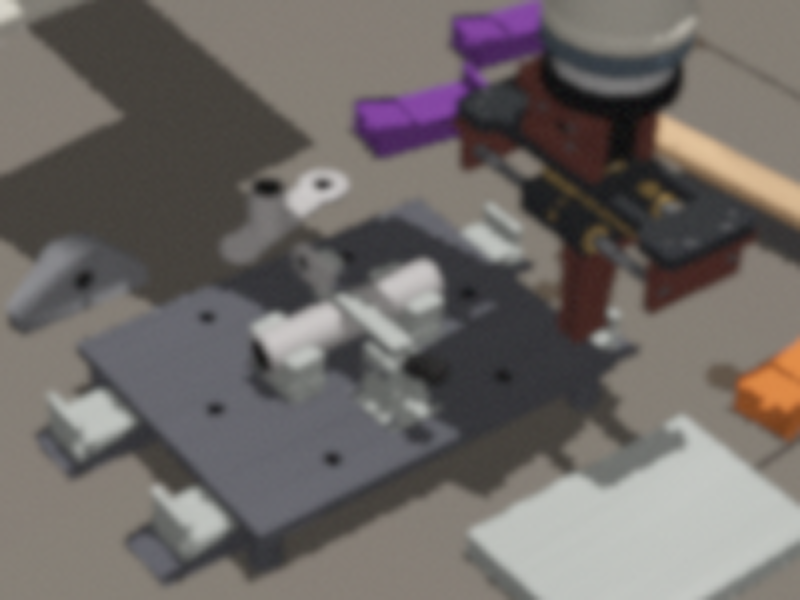

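{"fn": "jog_arm", "kwargs": {"steps": [{"turn":[0,0,0],"dp":[0,0,-0.008],"claw":0},{"turn":[0,0,0],"dp":[0,0,-0.016],"claw":0},{"turn":[0,0,0],"dp":[0,0,-0.016],"claw":0}]}}

```text
t: 2.85
ee_pos: [661.7, 43.4, 30.6]
orientation: [-1.569, 0.065, -0.069]
ft_force: [0.5, -0.1, 0.9]
width: 0.6
```

Run:
```python
from h import *
o=ctrl.get_obs();print(o['ft_force'],o['moment'],o['joint_torque'])
d=dict(np.load('wrist2.npz'))
p=np.linalg.inv(d['hand_eye'])@np.array([0,0,0,1.]);q=K(d)@p[:3];print(p,q[:2]/q[2])
def Z(n,box):
    d=dict(np.load(n)); P=cloud(d); 
    m=(P[...,0]>box[0])&(P[...,0]<box[1])&(P[...,1]>box[2])&(P[...,1]<box[3])&(abs(P[...,2]-36)<14)
    q=P[m]; A=np.c_[q[:,:2]-[572,-57],np.ones(len(q))]; 
    return len(q),np.median(q[:,2])
for n in ['side0.npz','side2.npz','wrist0.npz','wrist2.npz']:
    print(n,'A',Z(n,(485,520,40,70)),'B',Z(n,(640,670,30,60)),'C',Z(n,(625,655,-188,-155)),'D',Z(n,(470,505,-173,-140)),'midB',Z(n,(600,635,40,60)))
```

```text
[ 0.50437847 -0.07621653  0.88818648] [ 0.00060981 -0.02280768  0.00256595] [-7.25645805e-04 -6.31847835e+01 -2.13017964e+01  5.54000528e-02
 -2.71210429e-02  4.19421540e-04]
[ -0.50318752  23.07831732 199.37028433   1.        ] [317.68399626 273.63769212]
side0.npz A (190, np.float64(35.91415260243667)) B (138, np.float64(36.27549114272193)) C (97, np.float64(36.11272374520843)) D (139, np.float64(36.444068119314124)) midB (108, np.float64(35.94103742981065))
side2.npz A (194, np.float64(35.854884299525224)) B (118, np.float64(36.35005590981888)) C (98, np.float64(36.33662426948467)) D (134, np.float64(36.13983172630384)) midB (110, np.float64(36.24563346880626))
wrist0.npz A (872, np.float64(36.51040327024475)) B (841, np.float64(36.594278226183576)) C (383, np.float64(36.12951436014464)) D (9, np.float64(36.36583528090506)) midB (676, np.float64(36.52560928255832))
wrist2.npz A (2154, np.float64(36.4645160069763)) B (1600, np.float64(36.487804344709446)) C (0, np.float64(nan)) D (0, np.float64(nan)) midB (1853, np.float64(36.54015132265795))
  return _methods._mean(a, axis=axis, dtype=dtype,
  ret = ret.dtype.type(ret / rcount)
```

{"fn": "jog_arm", "kwargs": {"steps": [{"turn":[0,0,0],"dp":[0,0,-0.008],"claw":0},{"turn":[0,0,0],"dp":[0,0,-0.016],"claw":0},{"turn":[0,0,0],"dp":[0,0,-0.025],"claw":0},{"turn":[0,0,0],"dp":[0,0,-0.025],"claw":0}]}}

```text
t: 3.18
ee_pos: [661.6, 43.4, 28.4]
orientation: [-1.569, 0.066, -0.069]
ft_force: [0.3, -0.6, 0.9]
width: 0.7
```

```bash
cat >> h.py <<'E'
def Z(d,box):
    P=cloud(d)
    m=(P[...,0]>box[0])&(P[...,0]<box[1])&(P[...,1]>box[2])&(P[...,1]<box[3])&(abs(P[...,2]-36)<14)
    return int(m.sum()), round(float(np.median(P[m][:,2])),2) if m.sum() else None
def zs(tag):
    for n in ['side','wrist']:
        d,o=grab(n,n+tag); d=dict(np.load(n+tag+'.npz'))
        print(n,o['ee_pos'].round(2),o['ft_force'].round(2),'A',Z(d,(485,520,40,70)),'B',Z(d,(640,670,30,60)),'C',Z(d,(625,655,-188,-155)),'D',Z(d,(470,505,-173,-140)))
E
python3 - <<'E'
from h import *
zs('3')
E
```

```text
side [661.56  43.37  28.39] [ 0.32 -0.57  0.9 ] A (200, 35.86) B (115, 36.37) C (92, 36.28) D (136, 36.26)
wrist [661.6   43.38  28.49] [-0.84  0.14  0.81] A (2203, 36.47) B (1570, 36.5) C (0, None) D (0, None)
```

View pics/wrist3.png

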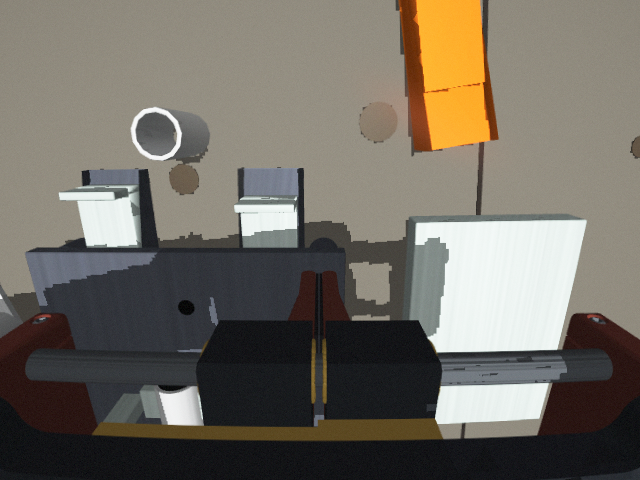

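```bash
python3 - <<'E'
from h import *
d=dict(np.load('wrist3.npz'));P=cloud(d)
for r in range(262,322,4): print(r,[tuple(P[r,c].round(0)) for c in (290,310,328)], d['range_z'][r,[290,310,328]])
E
python3 - <<'E'
import cv2
im=cv2.imread('pics/wrist3.png');a=cv2.resize(im[220:340,250:410],None,fx=5,fy=5,interpolation=2)
cv2.imwrite('pics/w3c.png',a)
im=cv2.imread('pics/side3.png');cv2.imwrite('pics/s3c.png',cv2.resize(im[220:300,230:330],None,fx=7,fy=7,interpolation=2))
E
```

```text
262 [(np.float64(647.0), np.float64(56.0), np.float64(37.0)), (np.float64(658.0), np.float64(55.0), np.float64(37.0)), (np.float64(668.0), np.float64(54.0), np.float64(37.0))] [188.0279  187.80281 188.03006]
266 [(np.float64(647.0), np.float64(53.0), np.float64(37.0)), (np.float64(658.0), np.float64(52.0), np.float64(38.0)), (np.float64(668.0), np.float64(51.0), np.float64(37.0))] [188.4145  187.94963 188.90097]
270 [(np.float64(646.0), np.float64(51.0), np.float64(37.0)), (np.float64(658.0), np.float64(50.0), np.float64(37.0)), (np.float64(668.0), np.float64(49.0), np.float64(36.0))] [189.29395 189.14189 190.15942]
274 [(np.float64(646.0), np.float64(48.0), np.float64(37.0)), (np.float64(659.0), np.float64(55.0), np.float64(55.0)), (np.float64(668.0), np.float64(54.0), np.float64(56.0))] [190.34222 170.55746 169.90349]
278 [(np.float64(646.0), np.float64(45.0), np.float64(36.0)), (np.float64(659.0), np.float64(55.0), np.float64(60.0)), (np.float64(668.0), np.float64(54.0), np.float64(60.0))] [192.10677 166.40152 166.01376]
282 [(np.float64(645.0), np.float64(43.0), np.float64(37.0))
[... 1319 characters left out ...]
667.0), np.float64(54.0), np.float64(88.0))] [197.1792  139.29402 138.83385]
310 [(np.float64(643.0), np.float64(25.0), np.float64(37.0)), (np.float64(659.0), np.float64(55.0), np.float64(92.0)), (np.float64(667.0), np.float64(54.0), np.float64(91.0))] [197.27298 135.6385  135.91098]
314 [(np.float64(651.0), np.float64(55.0), np.float64(94.0)), (np.float64(660.0), np.float64(55.0), np.float64(96.0)), (np.float64(667.0), np.float64(54.0), np.float64(95.0))] [134.12755 131.21959 132.3236 ]
318 [(np.float64(652.0), np.float64(55.0), np.float64(98.0)), (np.float64(660.0), np.float64(55.0), np.float64(98.0)), (np.float64(667.0), np.float64(54.0), np.float64(98.0))] [129.79814 129.59927 129.07094]
```

View pics/w3c.png

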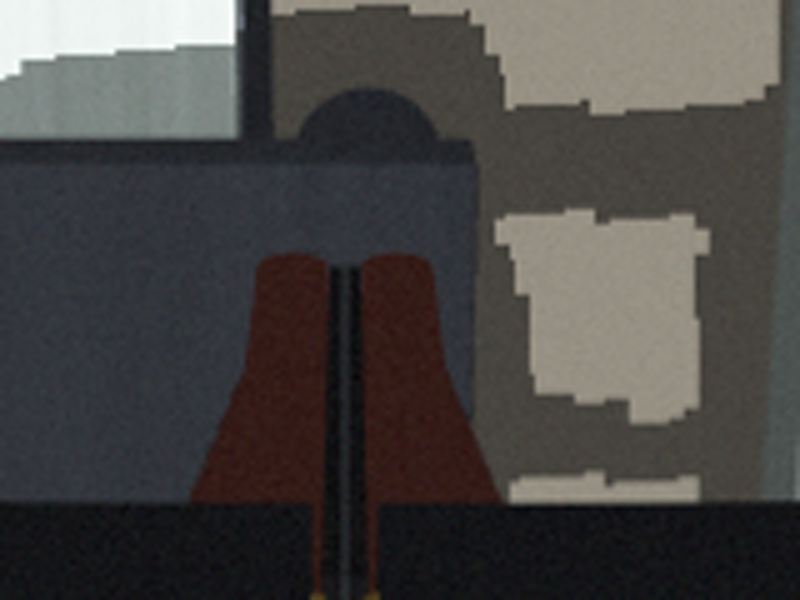

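View pics/s3c.png

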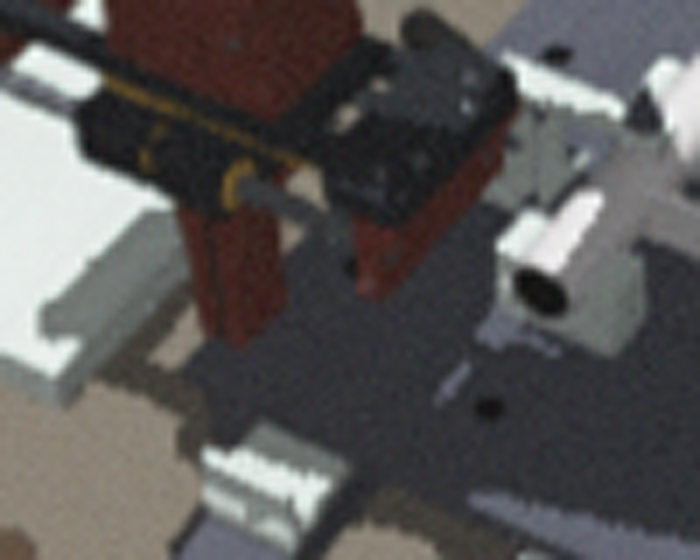

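Run:
```python
from h import *
for n in ['side3','scene2','wrist3','wrist0']:
    d=dict(np.load(n+'.npz'));P=cloud(d);im=d['img'].astype(int)
    m=(im[...,0]>im[...,2]*1.6)&(im[...,0]<150)&(abs(P[...,0]-640)<80)&(abs(P[...,1]-30)<60)
    q=P[m&(P[...,2]<130)]; print(n,len(q),d['ee'],np.percentile(q[:,2],[0,1,5,20]).round(1))
    lo=q[q[:,2]<q[:,2].min()+6]; print(lo.min(0).round(1),lo.max(0).round(1))
```

```text
side3 184 [661.56413841  43.36903931  28.39219556] [54.2 56.  59.1 66.9]
[649.4  36.8  54.2] [664.1  57.5  59.5]
scene2 203 [661.73769029  43.40223252  31.9722788 ] [57.6 58.8 61.3 70.7]
[655.6  29.3  57.6] [671.1  48.9  62.7]
wrist3 1939 [661.59776049  43.3791886   28.48840012] [36.4 50.3 55.  66.4]
[578.8  28.8  36.4] [585.9  36.5  38.1]
wrist0 3 [6.24452639e+02 3.78933587e-02 2.00474310e+02] [36.6 36.6 36.7 36.9]
[646.9  -6.8  36.6] [647.9  -2.1  37.5]
```

All three cameras put the real fingertips ~24 mm above the reported TCP (tip at z≈53 with TCP at 28), so contact should come at a TCP reading near 11–13. Descending slowly, watching force.

{"fn": "jog_arm", "kwargs": {"steps": [{"turn":[0,0,0],"dp":[0,0,-0.05],"claw":0},{"turn":[0,0,0],"dp":[0,0,-0.1],"claw":0},{"turn":[0,0,0],"dp":[0,0,-0.13],"claw":0},{"turn":[0,0,0],"dp":[0,0,-0.15],"claw":0},{"turn":[0,0,0],"dp":[0,0,-0.15],"claw":0}]}}

```text
t: 3.7
ee_pos: [661.2, 43.4, 15.8]
orientation: [-1.57, 0.066, -0.068]
ft_force: [-0.3, -1.2, -0.2]
width: 0.5
```

Run:
```python
from h import *
zs('4')
im=cv2.imread('pics/side4.png');cv2.imwrite('pics/s4c.png',cv2.resize(im[200:310,230:390],None,fx=5,fy=5,interpolation=2))
```

```text
side [661.18  43.36  15.82] [-0.25 -1.23 -0.17] A (193, 35.73) B (112, 37.09) C (89, 36.49) D (138, 36.43)
wrist [661.4   43.38  16.12] [-0.47 -0.57  0.24] A (2427, 36.42) B (1727, 36.64) C (0, None) D (0, None)
```

View pics/s4c.png

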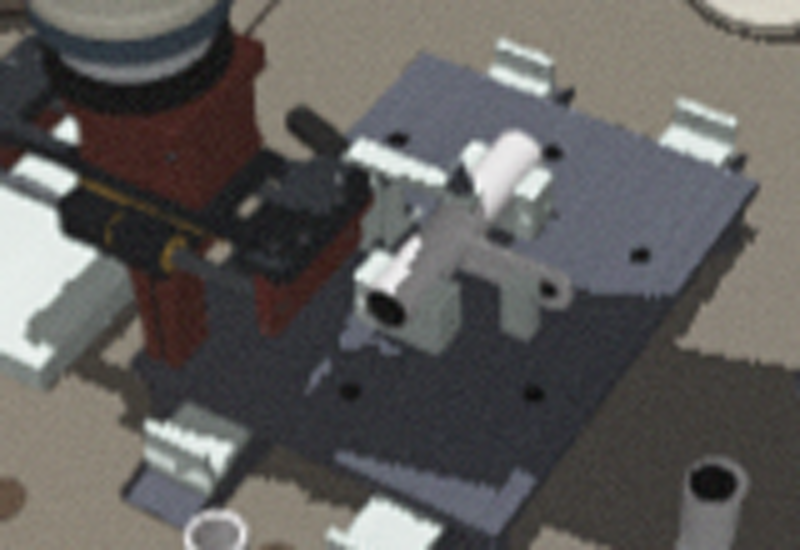

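{"fn": "jog_arm", "kwargs": {"steps": [{"turn":[0,0,0],"dp":[0,0,-0.012],"claw":0},{"turn":[0,0,0],"dp":[0,0,-0.025],"claw":0},{"turn":[0,0,0],"dp":[0,0,-0.037],"claw":0},{"turn":[0,0,0],"dp":[0,0,-0.037],"claw":0}]}}

```text
t: 4.13
ee_pos: [661.9, 43.4, 14.8]
orientation: [-1.569, 0.065, -0.069]
ft_force: [-4.0, 0.0, 9.9]
width: 0.5
```

{"fn": "jog_arm", "kwargs": {"steps": [{"turn":[0,0,0],"dp":[0,0,-0.025],"claw":0},{"turn":[0,0,0],"dp":[0,0,-0.037],"claw":0},{"turn":[0,0,0],"dp":[0,0,-0.037],"claw":0},{"turn":[0,0,0],"dp":[0,0,-0.037],"claw":0}]}}

```text
t: 4.47
ee_pos: [661.9, 43.4, 14.7]
orientation: [-1.569, 0.065, -0.069]
ft_force: [-9.0, -0.8, 22.9]
width: 0.3
```

Run:
```python
from h import *
zs('5')
```

```text
side [661.9   43.42  14.71] [-8.98 -0.83 22.85] A (190, 35.78) B (122, 37.24) C (99, 36.31) D (130, 36.23)
wrist [661.9   43.41  14.71] [-8.07 -0.18 21.65] A (2431, 36.42) B (1789, 36.62) C (0, None) D (0, None)
```

B is firm (23 N, no sink; contact at TCP z≈14.8). Next A.

{"fn": "jog_arm", "kwargs": {"steps": [{"turn":[0,0,0],"dp":[0,0,0.2],"claw":0},{"turn":[0,0,0],"dp":[0,0,0.35],"claw":0},{"turn":[0,0,0],"dp":[-0.3,0.03,0.4],"claw":0},{"turn":[0,0,0],"dp":[-0.6,0.06,0.4],"claw":0},{"turn":[0,0,0],"dp":[-0.9,0.09,0.4],"claw":0},{"turn":[0,0,0],"dp":[-1,0.09,0.4],"claw":0}]}}

```text
t: 5.07
ee_pos: [578.6, 50.8, 46.7]
orientation: [-1.57, 0.067, -0.067]
ft_force: [-0.3, 1.1, -0.4]
width: 0.5
```

{"fn": "jog_arm", "kwargs": {"steps": [{"turn":[0,0,0],"dp":[-0.3,0.03,0],"claw":0},{"turn":[0,0,0],"dp":[-0.6,0.06,0],"claw":0},{"turn":[0,0,0],"dp":[-0.9,0.08,0],"claw":0},{"turn":[0,0,0],"dp":[-1,0.085,0],"claw":0},{"turn":[0,0,0],"dp":[-1,0.085,0],"claw":0}]}}

```text
t: 5.48
ee_pos: [497.6, 57.6, 46.8]
orientation: [-1.57, 0.067, -0.066]
ft_force: [0.3, -1.1, 0.0]
width: 0.9
```

{"fn": "jog_arm", "kwargs": {"steps": [{"turn":[0,0,0],"dp":[0.05,0,-0.15],"claw":0},{"turn":[0,0,0],"dp":[0.05,0,-0.3],"claw":0},{"turn":[0,0,0],"dp":[0.05,0,-0.37],"claw":0},{"turn":[0,0,0],"dp":[0.05,0,-0.38],"claw":0},{"turn":[0,0,0],"dp":[0.05,0,-0.38],"claw":0}]}}

```text
t: 5.9
ee_pos: [502.6, 57.6, 16.2]
orientation: [-1.57, 0.067, -0.066]
ft_force: [-0.4, -0.3, -0.5]
width: 0.1
```

{"fn": "jog_arm", "kwargs": {"steps": [{"turn":[0,0,0],"dp":[0,0,-0.012],"claw":0},{"turn":[0,0,0],"dp":[0,0,-0.025],"claw":0},{"turn":[0,0,0],"dp":[0,0,-0.045],"claw":0},{"turn":[0,0,0],"dp":[0,0,-0.045],"claw":0}]}}

```text
t: 6.23
ee_pos: [503.3, 57.6, 12.9]
orientation: [-1.57, 0.066, -0.067]
ft_force: [0.5, -0.4, 2.5]
width: 0.6
```

{"fn": "jog_arm", "kwargs": {"steps": [{"turn":[0,0,0],"dp":[0,0,-0.012],"claw":0},{"turn":[0,0,0],"dp":[0,0,-0.025],"claw":0},{"turn":[0,0,0],"dp":[0,0,-0.04],"claw":0},{"turn":[0,0,0],"dp":[0,0,-0.04],"claw":0}]}}

```text
t: 6.57
ee_pos: [503.2, 57.7, 9.6]
orientation: [-1.57, 0.066, -0.067]
ft_force: [-0.5, 0.5, 3.2]
width: 0.4
```

Run:
```python
from h import *
zs('6')
```

```text
side [503.24  57.73   9.59] [-0.52  0.47  3.18] A (108, 31.44) B (139, 36.32) C (0, None) D (141, 36.77)
wrist [503.27  57.7    9.66] [-0.35  1.16  3.08] A (1455, 31.7) B (2550, 36.46) C (0, None) D (0, None)
```

A gives (plate at A down to ~31.5 from 36, only 3 N). Press until it bottoms, then release.

{"fn": "jog_arm", "kwargs": {"steps": [{"turn":[0,0,0],"dp":[0,0,-0.02],"claw":0},{"turn":[0,0,0],"dp":[0,0,-0.04],"claw":0},{"turn":[0,0,0],"dp":[0,0,-0.045],"claw":0},{"turn":[0,0,0],"dp":[0,0,-0.045],"claw":0}]}}

```text
t: 7.0
ee_pos: [503.3, 57.8, 8.0]
orientation: [-1.57, 0.066, -0.067]
ft_force: [-7.5, 0.2, 29.7]
width: 0.3
```

A is the rocking corner (bottomed 6.6 mm down). Release, go outside lip A.

{"fn": "jog_arm", "kwargs": {"steps": [{"turn":[0,0,0],"dp":[0,0,0.1],"claw":0},{"turn":[0,0,0],"dp":[0,0,0.2],"claw":0},{"turn":[0,0,0],"dp":[0,0,0.4],"claw":0},{"turn":[0,0,0],"dp":[0.1,0.2,0.5],"claw":0},{"turn":[0,0,0],"dp":[0.25,0.5,0.5],"claw":0},{"turn":[0,0,0],"dp":[0.42,0.85,0.5],"claw":0},{"turn":[0,0,0],"dp":[0.42,0.9,0.5],"claw":0},{"turn":[0,0,0],"dp":[0.42,0.9,0.5],"claw":0}]}}

```text
t: 7.67
ee_pos: [537.4, 131.1, 48.0]
orientation: [-1.569, 0.064, -0.066]
ft_force: [0.0, -0.4, 0.1]
width: 0.4
```

Run:
```python
from h import *
zs('7')
d=dict(np.load('wrist7.npz'));P=cloud(d);im=d['img'].astype(int)
m=(im.min(-1)>90)&(P[...,2]>16)&(P[...,2]<42)&(abs(P[...,0]-536)<30)&(abs(P[...,1]-90)<30)
q=P[m];print(len(q));t=q[q[:,2]>30];print(t.min(0).round(1),t.max(0).round(1))
d=dict(np.load('side7.npz'));P=cloud(d);im=d['img'].astype(int)
m=(im[...,0]>im[...,2]*1.6)&(im[...,0]<150)&(abs(P[...,0]-537)<80)&(abs(P[...,1]-129)<50)&(P[...,2]<140)
q=P[m];print(d['ee'],np.percentile(q[:,2],[0,1,3,5]));lo=q[q[:,2]<q[:,2].min()+10];print(lo.min(0),lo.max(0))
```

```text
side [537.43 131.08  48.  ] [ 0.   -0.39  0.12] A (51, 35.57) B (58, 36.66) C (93, 36.26) D (133, 36.24)
wrist [536.36 129.98  47.68] [-0.37 -0.42 -0.45] A (0, None) B (316, 36.05) C (0, None) D (0, None)
72
[549.9 100.3  30.3] [553.  104.7  36.1]
[537.42976135 131.07716062  48.00284059] [71.66211519 74.66504674 76.75321325 78.28310742]
[525.83178515 125.42002918  71.66211519] [544.25866646 145.28801217  81.44734939]
```

View pics/wrist7.png

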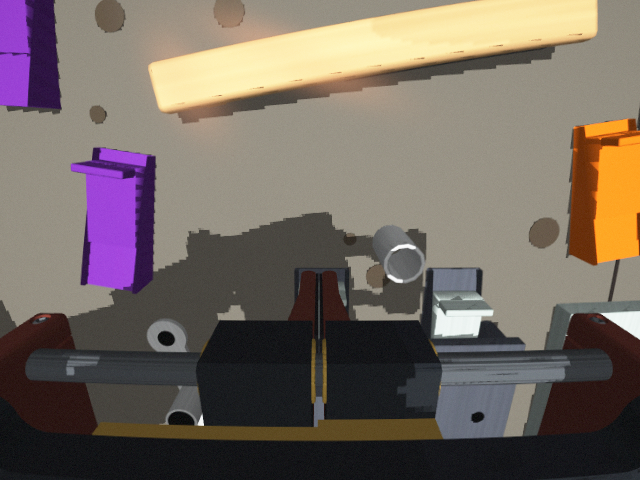

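View pics/side7.png

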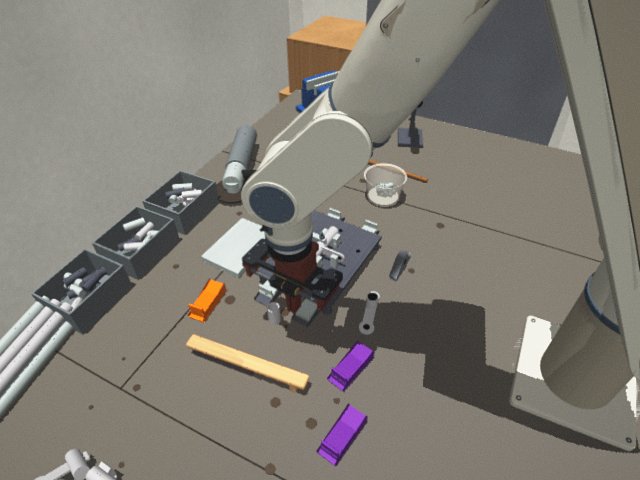

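{"fn": "jog_arm", "kwargs": {"steps": [{"turn":[0,0,0],"dp":[0,0,-0.2],"claw":0},{"turn":[0,0,0],"dp":[0,0,-0.4],"claw":0},{"turn":[0,0,0],"dp":[0,0,-0.53],"claw":0},{"turn":[0,0,0],"dp":[0,0,-0.57],"claw":0},{"turn":[0,0,0],"dp":[0,0,-0.57],"claw":0}]}}

```text
t: 8.18
ee_pos: [534.8, 128.4, 1.0]
orientation: [-1.571, 0.069, -0.064]
ft_force: [-0.1, 0.0, 1.7]
width: 0.3
```

Run:
```python
from h import *
zs('8')
im=cv2.imread('pics/side8.png');cv2.imwrite('pics/s8c.png',cv2.resize(im[220:340,240:390],None,fx=5,fy=5,interpolation=2))
```

```text
side [534.78 128.43   1.02] [-0.07  0.01  1.65] A (12, 36.38) B (1, 36.37) C (0, None) D (137, 36.5)
wrist [535.44 128.7    1.72] [-0.26  0.05  1.09] A (0, None) B (1551, 36.38) C (0, None) D (0, None)
```

View pics/s8c.png

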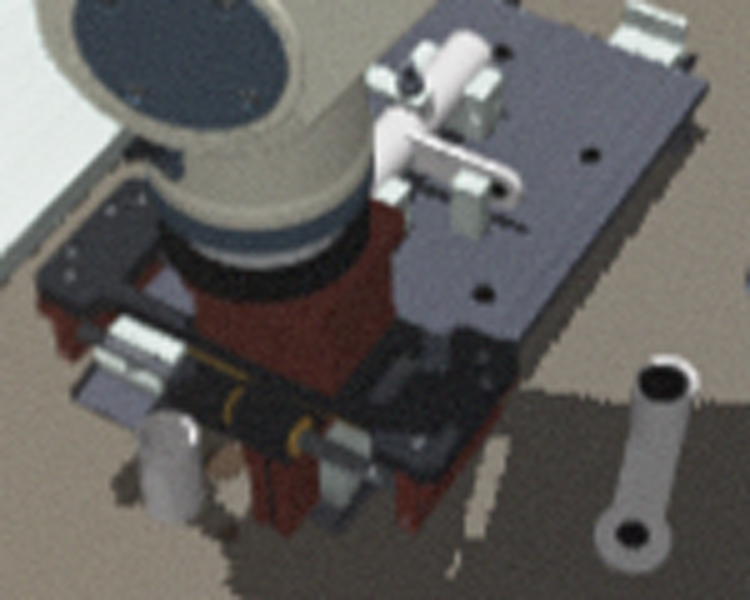

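{"fn": "jog_arm", "kwargs": {"steps": [{"turn":[0,0,0],"dp":[0,-0.06,0],"claw":0},{"turn":[0,0,0],"dp":[0,-0.12,0],"claw":0},{"turn":[0,0,0],"dp":[0,-0.16,0],"claw":0},{"turn":[0,0,0],"dp":[-0.005,-0.19,0],"claw":0},{"turn":[0,0,0],"dp":[-0.005,-0.22,0],"claw":0},{"turn":[0,0,0],"dp":[-0.01,-0.25,0],"claw":0}]}}

```text
t: 8.78
ee_pos: [536.5, 109.9, 3.4]
orientation: [-1.568, 0.066, -0.068]
ft_force: [0.4, 8.8, 5.6]
width: 0.4
```

{"fn": "jog_arm", "kwargs": {"steps": [{"turn":[0,0,0],"dp":[-0.005,-0.04,0],"claw":0},{"turn":[0,0,0],"dp":[-0.01,-0.08,0],"claw":0},{"turn":[0,0,0],"dp":[-0.015,-0.12,0],"claw":0},{"turn":[0,0,0],"dp":[-0.02,-0.16,0],"claw":0},{"turn":[0,0,0],"dp":[-0.02,-0.18,0],"claw":0},{"turn":[0,0,0],"dp":[-0.025,-0.2,0],"claw":0},{"turn":[0,0,0],"dp":[-0.025,-0.2,0],"claw":0}]}}

```text
t: 9.37
ee_pos: [536.1, 94.5, 4.7]
orientation: [-1.566, 0.063, -0.072]
ft_force: [-0.0, 6.8, 5.1]
width: 0.5
```

{"fn": "jog_arm", "kwargs": {"steps": [{"turn":[0,0,0],"dp":[-0.005,-0.03,0],"claw":0},{"turn":[0,0,0],"dp":[-0.01,-0.06,0],"claw":0},{"turn":[0,0,0],"dp":[-0.01,-0.08,0],"claw":0},{"turn":[0,0,0],"dp":[-0.01,-0.1,0],"claw":0},{"turn":[0,0,0],"dp":[-0.01,-0.1,0],"claw":0}]}}

```text
t: 9.78
ee_pos: [536.0, 88.9, 5.7]
orientation: [-1.563, 0.064, -0.075]
ft_force: [-3.1, 17.6, 4.8]
width: 0.4
```

{"fn": "jog_arm", "kwargs": {"steps": [{"turn":[0,0,0],"dp":[0,-0.04,0],"claw":0},{"turn":[0,0,0],"dp":[0,-0.055,0],"claw":0},{"turn":[0,0,0],"dp":[0,-0.055,0],"claw":0},{"turn":[0,0,0],"dp":[0,-0.055,0],"claw":0}]}}

```text
t: 10.12
ee_pos: [536.1, 88.7, 5.9]
orientation: [-1.557, 0.065, -0.077]
ft_force: [-2.1, 30.5, -3.2]
width: 0.8
```

Run:
```python
from h import *
zs('9')
```

```text
side [536.08  88.75   5.94] [-2.13 30.46 -3.19] A (55, 36.05) B (33, 35.88) C (0, None) D (131, 36.31)
wrist [536.13  88.76   5.95] [-2.11 30.79 -4.45] A (0, None) B (1447, 36.46) C (0, None) D (0, None)
```

View pics/wrist9.png

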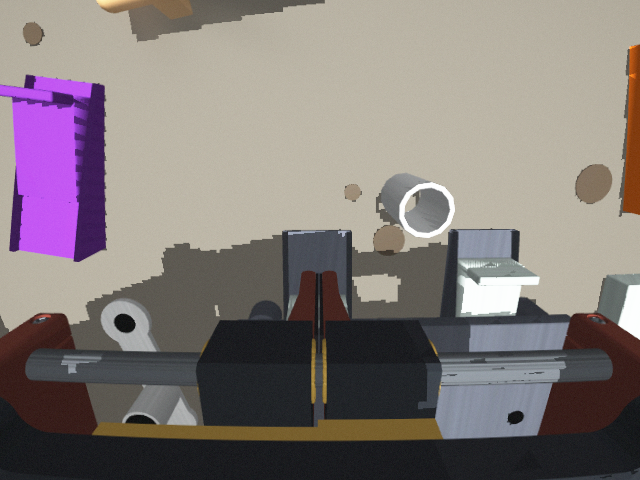

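Lip stopped dead at 30 N. Back off, lift and inspect.

{"fn": "jog_arm", "kwargs": {"steps": [{"turn":[-0.004,0,0],"dp":[0,0.15,0],"claw":0},{"turn":[-0.004,0,0],"dp":[0,0.4,0.1],"claw":0},{"turn":[-0.004,0,0],"dp":[0,0.5,0.4],"claw":0},{"turn":[-0.004,0,0],"dp":[-0.1,0.5,0.8],"claw":0},{"turn":[-0.004,0,0],"dp":[-0.3,0.3,1],"claw":0},{"turn":[-0.004,0,0],"dp":[-0.43,-0.1,1],"claw":0},{"turn":[-0.004,0,0],"dp":[-0.43,-0.39,1],"claw":0},{"turn":[-0.004,0,0],"dp":[-0.43,-0.39,1],"claw":0},{"turn":[-0.004,0,0],"dp":[-0.43,-0.39,1],"claw":0}]}}

```text
t: 10.97
ee_pos: [501.9, 56.5, 86.5]
orientation: [-1.57, 0.066, -0.08]
ft_force: [0.4, 0.2, 0.2]
width: 0.6
```

Run:
```python
from h import *
zs('10')
im=cv2.imread('pics/side10.png');cv2.imwrite('pics/s10c.png',cv2.resize(im[200:340,240:400],None,fx=4,fy=4,interpolation=2))
```

```text
side [501.85  56.54  86.45] [0.41 0.2  0.23] A (190, 36.05) B (136, 36.13) C (0, None) D (25, 36.51)
wrist [502.08  57.29  86.3 ] [ 0.43 -0.64  0.7 ] A (1622, 36.58) B (1392, 36.59) C (0, None) D (0, None)
```

View pics/wrist10.png

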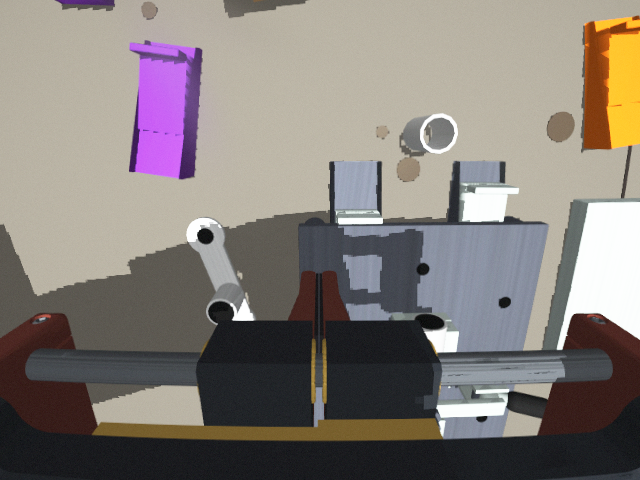

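View pics/s10c.png

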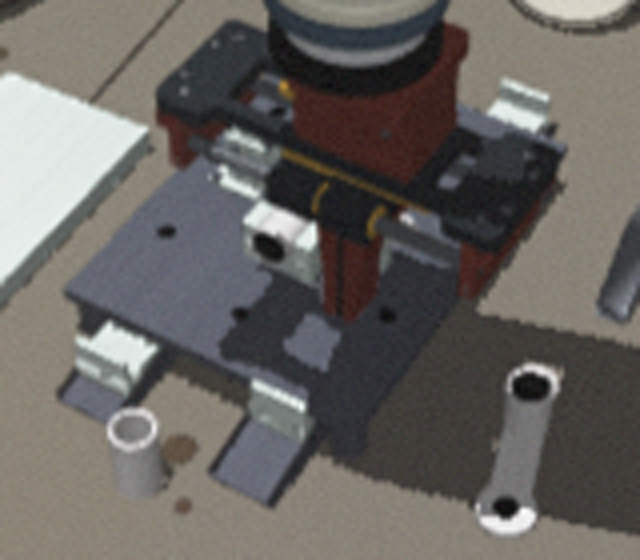

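Shim A's lip is now against the plate edge (wrist (358,216)), the plate level. Recheck corner A.

{"fn": "jog_arm", "kwargs": {"steps": [{"turn":[0,0,0],"dp":[0,0,-0.3],"claw":0},{"turn":[0,0,0],"dp":[0,0,-0.6],"claw":0},{"turn":[0,0,0],"dp":[0,0,-0.78],"claw":0},{"turn":[0,0,0],"dp":[0,0,-0.86],"claw":0},{"turn":[0,0,0],"dp":[0,0,-0.86],"claw":0},{"turn":[0,0,0],"dp":[0,0,-0.86],"claw":0}]}}

```text
t: 11.57
ee_pos: [502.2, 58.3, 17.3]
orientation: [-1.57, 0.064, -0.077]
ft_force: [0.6, 0.8, 0.7]
width: 0.3
```

{"fn": "jog_arm", "kwargs": {"steps": [{"turn":[0,0,0],"dp":[0,0,-0.015],"claw":0},{"turn":[0,0,0],"dp":[0,0,-0.03],"claw":0},{"turn":[0,0,0],"dp":[0,0,-0.045],"claw":0},{"turn":[0,0,0],"dp":[0,0,-0.06],"claw":0},{"turn":[0,0,0],"dp":[0,0,-0.06],"claw":0}]}}

```text
t: 11.98
ee_pos: [503.0, 58.5, 14.1]
orientation: [-1.569, 0.063, -0.079]
ft_force: [-3.6, 2.1, 15.3]
width: 0.6
```

Now push a bit harder, hold and measure.

{"fn": "jog_arm", "kwargs": {"steps": [{"turn":[0,0,0],"dp":[0,0,-0.03],"claw":0},{"turn":[0,0,0],"dp":[0,0,-0.04],"claw":0},{"turn":[0,0,0],"dp":[0,0,-0.04],"claw":0},{"turn":[0,0,0],"dp":[0,0,-0.04],"claw":0}]}}

```text
t: 12.32
ee_pos: [503.1, 58.5, 13.8]
orientation: [-1.569, 0.063, -0.079]
ft_force: [-9.8, -0.6, 36.2]
width: 0.4
```

Run:
```python
from h import *
zs('11')
```

```text
side [503.09  58.52  13.79] [-9.78 -0.63 36.22] A (86, 35.17) B (134, 35.98) C (0, None) D (134, 35.97)
wrist [503.06  58.52  13.79] [-9.64  0.09 36.89] A (1112, 36.02) B (2413, 36.49) C (0, None) D (0, None)
```

{"fn": "jog_arm", "kwargs": {"steps": [{"turn":[0,0,0],"dp":[0,0,0.1],"claw":0},{"turn":[0,0,0],"dp":[0,0,0.3],"claw":0},{"turn":[0,0,0],"dp":[0,0,0.6],"claw":0},{"turn":[0,0,0],"dp":[0,0,0.9],"claw":0},{"turn":[0,0,0],"dp":[0,0,1],"claw":0},{"turn":[0,0,0],"dp":[0,0,1],"claw":0}]}}

```text
t: 12.92
ee_pos: [504.9, 58.6, 96.0]
orientation: [-1.568, 0.059, -0.083]
ft_force: [1.1, 0.1, -1.0]
width: 0.6
```

{"fn": "jog_arm", "kwargs": {"steps": [{"turn":[0,0,0],"dp":[0,0,0.3],"claw":0},{"turn":[0,0,0],"dp":[-0.3,0,0.6],"claw":0},{"turn":[0,0,0],"dp":[-0.6,0,0.9],"claw":0},{"turn":[0,0,0],"dp":[-0.6,0,1],"claw":0},{"turn":[0,0,0],"dp":[-0.6,0,1],"claw":0},{"turn":[0,0,0],"dp":[-0.6,0,1],"claw":0}]}}

```text
t: 13.42
ee_pos: [457.4, 58.7, 175.5]
orientation: [-1.568, 0.058, -0.084]
ft_force: [0.5, 0.1, 0.1]
width: 0.6
```

Run:
```python
from h import *
zs('12'); grab('scene','scene12')
for n in ['scene12','side12','scene0','side0']:
    d=dict(np.load(n+'.npz')); P=cloud(d); img=d['img'].astype(int)
    m=(abs(P[...,2]-36)<5)&(P[...,0]>400)&(P[...,0]<800)&(abs(P[...,1])<250)&(img.max(-1)<130)
    k,l,s,c=cv2.connectedComponentsWithStats(m.astype(np.uint8)); i=1+s[1:,4].argmax()
    print(n,cv2.minAreaRect(P[l==i][:,:2].astype(np.float32)))
    g=(P[...,2]>26)&(P[...,2]<45)&(img.min(-1)>110)
    for nm,x,y in [('A',535,95),('B',636,85),('C',610,-208),('D',508,-208)]:
        q=P[g&(abs(P[...,0]-x)<22)&(abs(P[...,1]-y)<20)]; print(nm,len(q),q.min(0).round(1) if len(q) else '',q.max(0).round(1) if len(q) else '')
im=cv2.imread('pics/side12.png');cv2.imwrite('pics/s12c.png',cv2.resize(im[190:340,230:400],None,fx=4,fy=4,interpolation=2))
```

```text
side [457.4   58.67 175.54] [0.48 0.15 0.14] A (187, 35.84) B (140, 36.12) C (85, 35.96) D (118, 36.3)
wrist [457.18  58.62 175.01] [-0.91 -0.32 -0.14] A (947, 36.53) B (813, 36.5) C (296, 36.34) D (0, None)
scene12 ((572.663330078125, -56.49159240722656), (257.05908203125, 195.9554901123047), 85.0993423461914)
A 13 [518.5  75.1  32. ] [544.4  78.7  40.9]
B 38 [618.5  81.6  29.2] [651.6  92.2  39.3]
C 48 [ 593.1 -216.3   26.1] [ 627.5 -208.9   37.8]
D 40 [ 493.7 -217.    26.1] [ 528.5 -209.1   37.2]
side12 ((571.83544921875, -48.52882385253906), (252.456787109375, 192.7355499267578), 85.11214447021484)
A 77 [515.4  75.2  26.2] [546.4  84.   42.3]
B 63 [615.8  65.2  26.1] [649.   95.1  38.5]
C 7 [ 617.7 -216.3   29.3] [ 623.8 -208.3   36.6]
D 23 [ 491.9 -210.2   26.7] [ 512.4 -202.5   36.2]
scene0 ((572.3775634765625, -57.706573486328125), (254.515625, 195.53089904785156), 85.12165069580078)
A 39 [519.1  98.5  26.2] [553.2 106.5  36.9]
B 41 [619.6  82.8  27.3] [652.1  90.6  37.1]
C 50 [ 593.4 -217.3   26.8] [ 627.  -209.1   37.9]
D 41 [ 491.  -215.8   26.2] [ 527.  -208.6   37.1]
side0 ((570.9319458007812, -55.98991394042969), (254.1464385986328, 192.32537841796875), 84.81767272949219)
A 60 [517.3 102.4  26.3] [550.3 110.1  36.9]
B 59 [616.2  65.5  26.1] [647.8  94.2  38.2]
C 46 [ 591.3 -214.6   26.8] [ 623.1 -203.6   38.6]
D 47 [ 491.3 -214.5   26.9] [ 523.9 -203.5   36. ]
```

View pics/s12c.png

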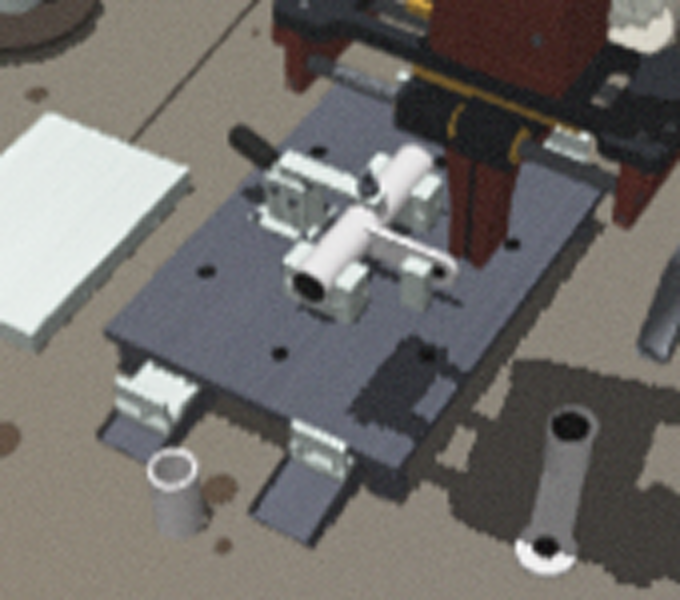

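```bash
python3 -c "
from workcell import ctrl
print(ctrl.close_job())"
```

```text
the job is handed in; nothing more can be done
None
```

The rocking corner was A. Its shim is now pressed home, the corner stands firm on it, and the job is handed in at about 13.5 s.

- **Finding the corner:** I pressed B first and it stood firm at 23 N. A then tipped down about 6.6 mm, starting at about 3 N. I did not press C or D, because only one corner gives.
- **Pressing in the shim:** I pushed shim A until it stopped dead at about 30 N. Its lip now stands flat along the plate's edge in the pictures.
- **Checking corner A again:** It held at 36 N with about 1 mm of give or less, which fits the 0.5 mm gap above the shim.
- **Last look:** The plate is level at 36 mm. The scene camera shows it within about 1 mm of where it started. The side camera's fit moved 7 mm in y because the arm hid part of the plate, so I don't count it as evidence. Shims B, C and D read the same as at the start within measurement noise, apart from the side view of C and D, which the gripper partly hid. The arm was clear of everything.
- **Disagreement:** The real fingertips sit about 21 mm above the reported TCP. I found this from the camera depths and from where the tips touched the plate, and set my heights by that contact.

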